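Seat three modules, release the catch and hold the test lever

TASK

Push the three modules fully home against the blue stop at the back of their bays so that they stand in one straight row. Then flip the red safety catch all the way over to the outside, and only then pull the black-handled lever fully towards the robot to its end stop. Finish while still holding the lever there with the gripper, because it springs back if let go; leave the jar, brass adapter, wrench, mug and wooden case where they are.

Things in the scene. Friction and masses are not known exactly. Their poses are not given: they have to be found in the camera images.
- fixture: Three-bay test fixture, fixed; place and yaw vary. Aluminium base 200 (x) x 360 (y), 12 thick, at x -100..100, y -200..160. Origin on the bench; x away from the robot, y left, z up. All mm below are in this frame. Bays at y = 10, 62, 114, each 44 wide, floor z 12, between black rails (8 wide, top z 21, x -80..50), open in front. Lever and red catch stand at y = -100.
- stop (a point): Middle of the front face of the blue stop block that ends the bays: fixture x 50, y 62, z 24. The block is 20 deep, 164 wide, top z 36. Modules at home have their rear faces against it.
- bar (a point): Middle of the underside of the grey contact bar with brass pins that crosses over the rear of the bays: fixture x 47, y 62, z 56 raised; bar 26 (x) x 172 (y) x 12 high. It sinks 12 as the lever is pulled and just clears the modules. At its ends grey posts at y -31 and 155 (14 wide, x 28..72, top z 82).
- lever (a joint): Spring-return lever: angle, 0 = rest, leaning 0.4 rad away from the robot; grows as the handle is pulled to fixture -x; 0.8 = end stop, leaning 0.4 rad to the robot. Handle centre at x = 30 + 150 sin(0.4 - value), z = 40 + 150 cos(0.4 - value), y -100. Springs back when let go; needs about 3 N at the handle at first, 8 N at the end. Blocked at about 0.1 while the catch is up.
- lever_grip (a point): Centre of the lever's black round cross handle (18 diameter, 90 long along fixture y), moves with the lever. The handle tops a steel column 12 (x) x 14 (y) whose pivot axis runs along y at fixture x 30, z 40.
- catch (a joint): Red safety catch, a flap in front of the lever column, hinged on an axis along fixture x at y -112, z 32. Angle: 0 to 0.12 = up, blocking the lever (start); grows as it is flipped over sideways to fixture -y (away from the bays); 1.5 = end stop, lying flat. Needs under 1.5 N at the tab; hinge friction lets it stay where it is left, so push it right over.
- catch_tab (a point): Point on the inner (+y) face of the catch's thumb tab; moves with it. The tab is a red bar 56 long (fixture x -20..37), 8 thick in y, 20 high. Catch up (0): point at x -5, y -96, z 86, tab top z 96. The inner face lies 16 off a plane through the hinge; the point is 54 out along it. Push it to -y, then down along its arc.
- module_a: Steel-cased module 60 (x) x 40 (y) x 28 high, about 160 g, with a blue label on the front part of its top and three brass contacts at the rear (+x). Lies in one of the bays (any order), 15 to 40 short of home. Origin: centre of its underside, at fixture z 12. Home: rear face on the stop, origin at fixture x = 20 and the front face at x = -10.
- module_b: Steel-cased module 60 (x) x 40 (y) x 28 high, about 160 g, with a yellow label on the front part of its top and three brass contacts at the rear (+x). Lies in one of the bays (any order), 15 to 40 short of home. Origin: centre of its underside, at fixture z 12. Home: rear face on the stop, origin at fixture x = 20 and the front face at x = -10.
- module_c: Steel-cased module 60 (x) x 40 (y) x 28 high, about 160 g, with a green label on the front part of its top and three brass contacts at the rear (+x). Lies in one of the bays (any order), 15 to 40 short of home. Origin: centre of its underside, at fixture z 12. Home: rear face on the stop, origin at fixture x = 20 and the front face at x = -10.
- wrench: Steel wrench 170 long lying right of the fixture; a bystander to leave alone. Origin: in the middle of the tool, lying on the bench.
- cap_jar: Jar with red cap, 60 diameter, 65 high, behind the fixture; a bystander to leave alone. Origin: centre of its underside.
- mug: Blue mug 80 diameter, 90 high; a bystander to leave alone. Origin: centre of its underside.
- adapter: Brass adapter, 24 diameter, 34 high, left of the fixture; a bystander to leave alone. Origin: centre of its underside.
- cal_case: Wooden case 120 x 160 x 50; a bystander to leave alone. Origin: centre of its underside.

How it is judged (in metres and radians):
On the way, in this order (a step that is already met when the one before it is completed fails the run):
1. all three modules are home against the stop (x of module_a in the frame of fixture between 0.016 and 0.025 m and z of each of module_a, module_b, module_c in the frame of fixture below 0.016 m and y of module_a in the frame of fixture between 0 and 0.124 m and angle between the x axis of each of module_a, module_b, module_c and the x axis of fixture, either way round below 0.1 rad and x of module_b in the frame of fixture between 0.016 and 0.025 m and y of module_b in the frame of fixture between 0 and 0.124 m and x of module_c in the frame of fixture between 0.016 and 0.025 m and y of module_c in the frame of fixture between 0 and 0.124 m), for 0.2 s.
2. the safety catch is flipped right over (value of joint catch above 1.2 rad and value of joint lever below 0.3 rad), for 0.2 s.
3. the lever is pulled to its end by the fingers (value of joint lever above 0.7 rad and contact force between the fingers and lever above 1 N), for 0.2 s.
At the end, for the whole second after the job is handed in: Every module is in its bay, origin within 4 mm of home along x and within 0.1 rad of square; the catch is flipped over beyond 1.2 rad; the lever is held still beyond 0.7 rad of its 0.8 rad travel by the fingers, which bear on it with more than 1 N (all of step 1 and all of step 3 and value of joint catch above 1.2 rad and velocity of joint lever between -0.05 and 0.05 rad/s); the arm keeps its last pose, push and grip.
It fails at once if the lever is forced past the catch while it is up (value of joint catch below 0.6 rad and value of joint lever above 0.3 rad).
It fails at once if the jar, adapter, wrench, mug or wooden case is disturbed (moved more than 30 mm) (distance of any of wrench, cap_jar, mug, adapter, cal_case from where it was at the start of the episode above 0.03 m).
It also fails if it takes over 58 s, if anything falls off the work surface, if the arm or the gripper's body presses on something with over 40 N, if the wrist force passes 120 N, or if a joint passes its speed limit or range.

ROBOT

A 6-joint arm with a two-finger parallel gripper is mounted at the origin on the work surface. World frame = base frame: x ahead of the robot, y to its left, z up, the work surface at z = 0. Lengths are in mm, angles in rad, forces in N, time in s.
With the tool pointing down it reaches from about 275 to 750 mm from the base axis. Payload 10.2 kg.
Tool frame: the origin (TCP) lies at the centre of the arm's flange, where the gripper is bolted on; the fingertips stand 173 mm ahead of it and the grasp point (between the pads) lies 155 mm ahead of it; z points along the fingers, y is the line along which they close (so a half turn about z gives the same grasp; the last joint's range is limited). The gripper opens to 85 mm and grips with 20 to 120 N. Pads are 22 mm wide; open, the fingers measure 114 mm over their backs; the gripper's body (76 mm by 85 mm) begins 54 mm behind the grasp point. The pads swing forward as they close: fully open they stand 13 mm farther back than shut.
Start: joints at [-1.453, 0.313, 1.498, -0, 1.331, -0.223], TCP at [175.464, -494.818, 404.694] pointing down, gripper open.
Joint ranges: [-2.94, 2.94], [-0.97, 2.17], [0.19, 2.56], [-1.23, 4.37], [0.02, 3.11], [-2.88, 2.88]. Speed limits (rad/s): [2.39, 2.39, 3.01, 3.14, 3.14, 3.14].

INTERFACE

Orientations are given as a unit quaternion [w, x, y, z].
In Python, from rig import ctrl, eyes, order, sensors gives the robot as it stands (ctrl), with the cameras (eyes), the job (order) and the readings (sensors).
- The arm moves only by the tool nudge_tcp, called after "Call:" as name(argument=value, ...), one argument or row to a line, values as JSON. Schema: {"type":"object","properties":{"steps":{"type":"array","items":{"type":"array","items":{"type":"number"},"minItems":6,"maxItems":6},"minItems":1,"maxItems":8},"aperture":{"type":"number"},"grip_n":{"type":"number"},"only":{"type":"string"},"quiet":{"type":"boolean"},"lines":{"type":"string"}},"required":["steps"],"additionalProperties":false}. steps is a list of rows, 1 to 8 of them, each of 6 numbers: dx, dy, dz in normalised numbers (1 is 750 mm), then a rotation vector rx, ry, rz in shares of pi/2 rad (1.0 is pi/2 rad); each row is the pose to reach, as a shift and turn from the pose commanded when the call began, along the tool's axes at that moment; what a row does not reach only later rows make up. A row lasts 1/10 s, in which the tool goes at most 50 mm and 0.15 rad, less where a joint would pass 70% of its speed; a pose out of reach is approached as far as the arm can. aperture is the opening from 0.0 (shut) to 1.0 (fully open), set as the call begins (left out keeps the last). The fingers move at their own pace and stop on an object; grip_n is the grip in N (left out, the last holds). Time passes only in rows, so rows that do not move let the fingers close. The tool returns the time, the measured TCP pose, the force, the opening and the grip force at its end. only (a regular expression) keeps the lines of the reply that match it, lines (a string "A,B") keeps lines A to B, and quiet returns only ok. No shift or turn number may pass 1 either way. Input that does not fit is refused with a message, and nothing moves.
- sensors.sense(): the state, without advancing time (a new reading comes with each control period).
- eyes.capture(name): name is "scene" or "top" or "wrist"; returns the picture (384x512x3 uint8, red, green, blue); there is no depth.
- eyes.calibration(name): a dict with "fx", "fy", "cx", "cy" (pixels), "position" and "attitude" of the camera in the world. Camera axes: x right, y down, z forward; pixel columns grow to the right and rows downward; lengths in mm; the calibration is good to about 2 mm. A picture is of the moment at which its call begins: read the wrist's pose just before it. calibration takes no time and is no camera call; for the wrist camera it gives the pose at the moment of the call.
- order.finish_job(): hands the job in; it is judged then, once.
The state is a dict: "time_s": time; "joints": joint angles; "dq": joint speeds; "tau": joint torques, N m; "eef_pos": TCP position; "ee_rot": TCP orientation; "force": force on the tool from outside, world axes, zero at the start; "wrist_torque": the same for the moment, N m; "grip_width": opening from 0.0 (shut) to 1.0 (fully open); "grip_force": force on a finger pad.
Only numpy, scipy, OpenCV 4.12 (cv2) and the standard library are available. Lean on these libraries where they do the work, as an engineer would, in place of code of your own. Each camera call takes 0.05 s, during which the arm holds its last target. There are 200 camera calls.

## Working session

There is one attempt and no reset: what is moved stays moved. The work goes in short steps, Python scripts to look and compute and a tool call to move; the robot and the scene stay as the last step left them, time stands still between calls to the robot, and variables do not carry over. Pictures are saved under pics/ and viewed, at most 13 in all, crops included, and the job is handed in when it is done.

```bash
ls; mkdir -p pics
```

Run:
```python
from rig import ctrl, eyes, order, sensors
import cv2, numpy as np
s=sensors.sense(); print({k:np.round(v,3).tolist() for k,v in s.items()})
for n in ("scene","top"):
    im=eyes.capture(n); c=eyes.calibration(n); print(n,c)
    cv2.imwrite(f"pics/{n}0.png",cv2.resize(im[:,:,::-1],(800,600),interpolation=cv2.INTER_CUBIC))
    cv2.imwrite(f"pics/{n}0_raw.png",im[:,:,::-1])
print(eyes.calibration("wrist"))
```

```text
pics
rig.py
{'time_s': 0.0, 'joints': [-1.453, 0.313, 1.498, -0.0, 1.331, -0.223], 'dq': [-0.001, -0.001, -0.001, -0.001, -0.001, -0.0], 'tau': [-0.001, -41.226, -25.975, -0.0, 0.004, -0.0], 'eef_pos': [175.45, -494.774, 404.142], 'ee_rot': [-0.001, 0.986, 0.17, 0.0], 'force': [-0.104, 0.164, -0.751], 'wrist_torque': [0.041, -0.043, 0.006], 'grip_force': 0.0, 'grip_width': 0.998}
scene {'fx': 442.6728535403491, 'fy': 442.6728535403491, 'cx': 248.24762019396366, 'cy': 187.91761329547194, 'position': array([1400.33024884,   43.33005128, 1050.32882833]), 'attitude': array([-0.2326485 ,  0.64113773,  0.68591542, -0.25364765])}
top {'fx': 416.0165835847997, 'fy': 416.0165835847997, 'cx': 254.8468354594225, 'cy': 191.7711018220784, 'position': array([ 488.93538661,  -11.8039998 , 1322.67189256]), 'attitude': array([-0.03694385,  0.71002236, -0.70205454,  0.04028424])}
{'fx': 269.7193770188278, 'fy': 269.7193770188278, 'cx': 257.65196046927485, 'cy': 193.016802156141, 'position': array([ 244.04326378, -470.11870463,  373.0260503 ]), 'attitude': array([ 0.11841467,  0.80811574, -0.57072068, -0.08488122])}
```

View pics/top0.png

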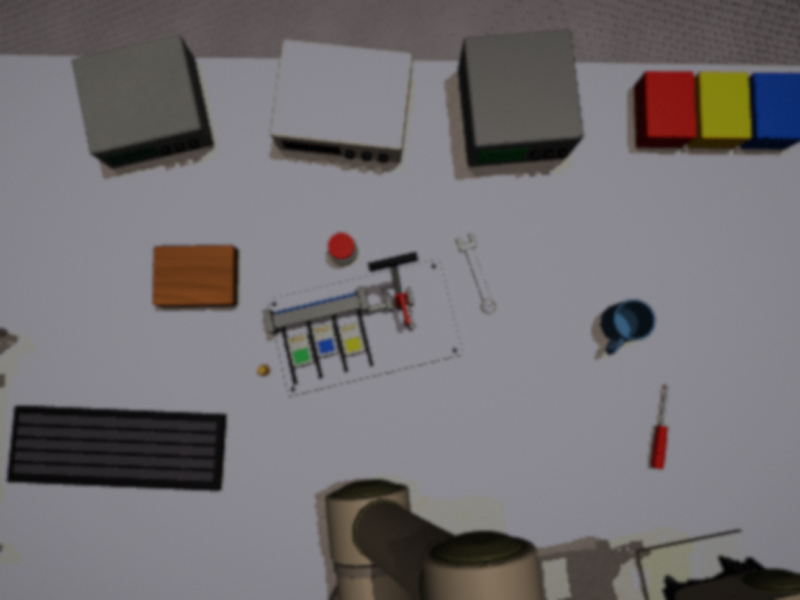

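View pics/scene0.png

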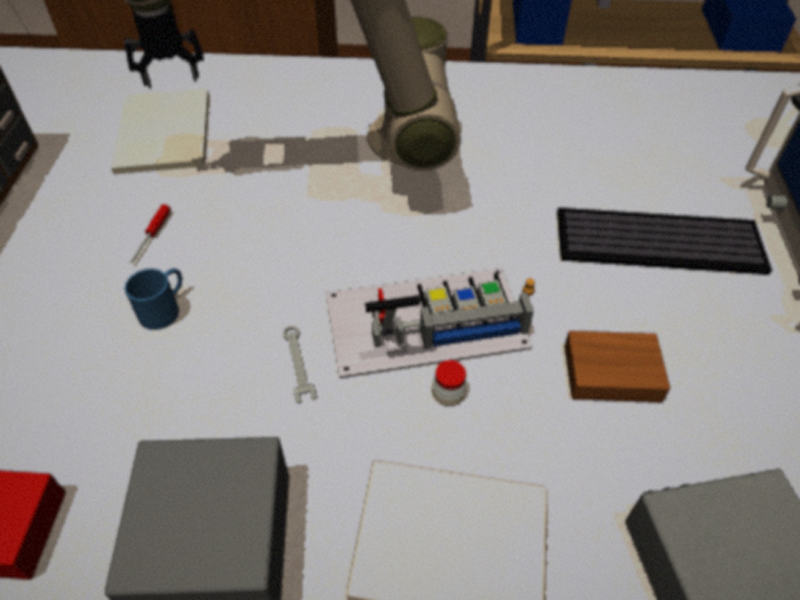

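The top view shows the fixture base at about (265–460, 262–395), yawed. The modules run green, blue, yellow from left to right at y≈340–355, and the lever handle is at (393,262) with the red catch at (403,308). The scene view shows the same layout from behind. Next I'll enlarge both.

Run:
```python
import cv2
a=cv2.imread("pics/top0_raw.png")[145:265,155:315]; cv2.imwrite("pics/top0_crop.png",cv2.resize(a,(800,600),interpolation=cv2.INTER_CUBIC))
a=cv2.imread("pics/scene0_raw.png")[145:265,200:360]; cv2.imwrite("pics/scene0_crop.png",cv2.resize(a,(800,600),interpolation=cv2.INTER_CUBIC))
```

```text
(no output)
```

View pics/top0_crop.png

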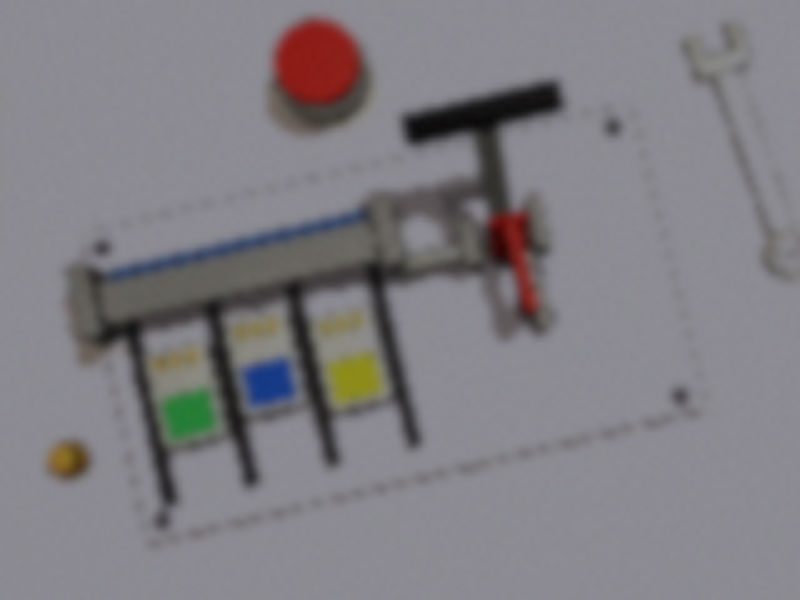

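View pics/scene0_crop.png

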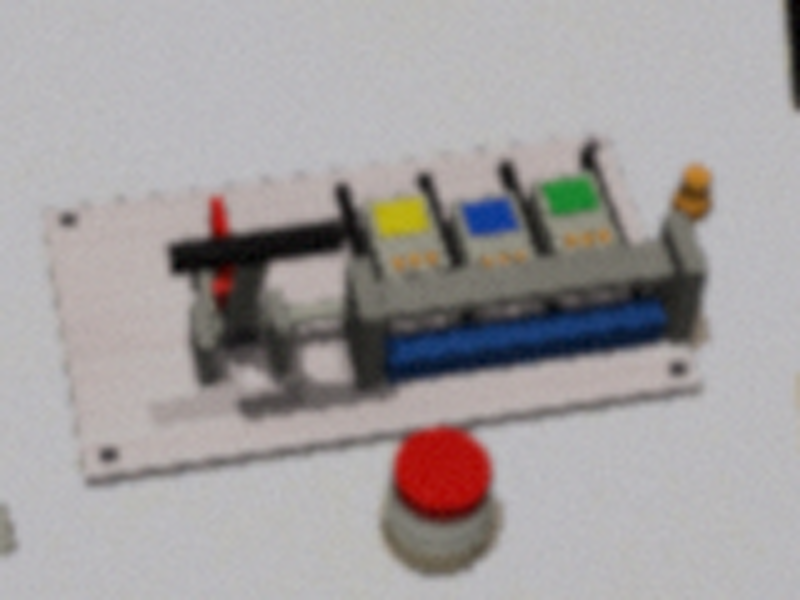

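Both crops are clear.
- **Top crop:** base corners FL (150,545), FR (702,410), RR (632,103), RL (85,232). Handle ends (405,130) and (560,95). Label centres: green (188,413), blue (268,383), yellow (356,377).
- **Scene crop:** corners FR (45,210), RR (88,483), RL (700,387), FL (605,140). Handle ends (172,258) and (343,235). Labels: yellow (400,216), blue (490,217), green (570,195).

Create geo.py:
```python
import numpy as np, json
from scipy.spatial.transform import Rotation as R
from scipy.optimize import least_squares
from rig import ctrl, eyes, order, sensors
def q2R(q): return R.from_quat([q[1],q[2],q[3],q[0]]).as_matrix()
def proj(c,P):
    p=(np.asarray(P,float)-c["position"])@q2R(c["attitude"])
    return np.c_[c["fx"]*p[...,0]/p[...,2]+c["cx"], c["fy"]*p[...,1]/p[...,2]+c["cy"]]
def tri(cs,uv):
    f=lambda X:np.concatenate([(proj(c,X[None])-u).ravel() for c,u in zip(cs,uv)])
    r=least_squares(f,[450,0,50.]); return r.x, np.abs(r.fun).max()
def fix2w(f,P):
    c,s=np.cos(f[2]),np.sin(f[2]); P=np.atleast_2d(P)
    return np.c_[f[0]+c*P[:,0]-s*P[:,1], f[1]+s*P[:,0]+c*P[:,1], P[:,2]+(f[3] if len(f)>3 else 0)]
def w2fix(f,P):
    c,s=np.cos(f[2]),np.sin(f[2]); P=np.atleast_2d(P); d=P-[f[0],f[1],0]
    return np.c_[c*d[:,0]+s*d[:,1], -s*d[:,0]+c*d[:,1], P[:,2]]
```

Run:
```python
from geo import *
T=eyes.calibration("top");S=eyes.calibration("scene")
t=lambda a:np.array(a)/5.-.4+[155,145]
s=lambda a:np.array(a)/5.-.4+[200,145]
C=np.array([[-100,160,12],[-100,-200,12],[100,-200,12],[100,160,12.]])
ct=t([[150,545],[702,410],[632,103],[85,232]]); cs=s([[605,140],[45,210],[88,483],[700,387]])
for i in range(4): print("corner",tri([T,S],[ct[i],cs[i]]))
f=lambda x:np.concatenate([(proj(T,fix2w(x,C))-ct).ravel(),(proj(S,fix2w(x,C))-cs).ravel()])
r=least_squares(f,[500,0,0.2,0]); print("fix",r.x,np.round(r.fun,2))
fx=r.x[:3]; json.dump(list(fx),open("fix.json","w"))
for n,a,b in [("handle+y",(405,130),(343,235)),("handle-y",(560,95),(172,258)),("green",(188,413),(570,195)),("blue",(268,383),(490,217)),("yellow",(356,377),(400,216))]:
    X,e=tri([T,S],[t(a),s(b)]); print(n,X.round(1),e.round(2),w2fix(fx,X).round(1))
```

```text
corner (array([436.02499055, 201.20249448,   1.79799302]), np.float64(0.010645401034366841))
corner (array([ 524.30036704, -145.90739982,    9.91828644]), np.float64(0.35248663209165443))
corner (array([719.91387319, -98.85658812,   6.50629477]), np.float64(0.40120637585562235))
corner (array([632.53509727, 247.60800283,   8.71436242]), np.float64(0.17041225783026448))
fix [ 5.73169192e+02  7.02603356e+01  2.43676231e-01 -6.14264603e+00] [-0.27 -0.43  0.87 -0.02 -0.15  0.52 -0.65  0.38  0.22 -0.51 -0.22  0.85
 -0.58 -0.33  0.39  0.37]
handle+y [673.1  38.1 178.4] 0.16 [[ 89.2 -55.3 178.4]]
handle-y [693.9 -48.  178.4] 0.16 [[  88.6 -143.9  178.4]]
green [518.  173.3  40.8] 0.19 [[-28.7 113.4  40.8]]
blue [537.  125.2  39. ] 0.11 [[-21.8  62.   39. ]]
yellow [541.2  71.2  40.7] 0.03 [[-30.8   8.6  40.7]]
```

Create go.py:
```python
# usage: go.py x y z psi : fixture-frame goal of the fingertips (173 ahead of TCP), psi = tool x yaw vs fixture x; prints shift in tool axes
import sys
from geo import *
s=sensors.sense(); f=json.load(open("fix.json")); M=q2R(s["ee_rot"])
tip=s["eef_pos"]+M@[0,0,173]
yaw=np.arctan2(M[1,0],M[0,0])-f[2]
print("t",round(s["time_s"],2),"tip fix",w2fix(f,tip).round(1),"psi",yaw.round(3),"F",np.round(s["force"],1),"q",np.round(s["joints"],2),"w",np.round(s["grip_width"],2))
if len(sys.argv)>4:
    x,y,z,p=map(float,sys.argv[1:5])
    G=R.from_euler("z",f[2]+p).as_matrix()@np.diag([1,-1,-1.])
    goal=fix2w(f,[[x,y,z]])[0]+[0,0,173]
    print("shift",(M.T@(goal-s["eef_pos"])).round(1),"rotvec",R.from_matrix(M.T@G).as_rotvec().round(3))
```

```bash
python3 go.py -85 10 100 0
```

```text
t 0.1 tip fix [[-522.3 -452.2  231.2]] psi 0.097 F [-0.3  0.9 -0.6] q [-1.45  0.31  1.5   0.    1.33 -0.22] w 1.0
shift [ 480.  -417.6  131.8] rotvec [-0.001 -0.     0.097]
```

Careful with the scale: shifts go in shares of 750 mm and turns go in shares of pi/2 rad. That gives: 300 mm is 0.4, -175 mm is -0.2333, 0.097 rad is 0.0618.

Call:
nudge_tcp(
  steps=[
    [0.0533,-0.0467,0,0,0,0],
    [0.1067,-0.0933,0,0,0,0],
    [0.16,-0.14,0,0,0,0],
    [0.2133,-0.1867,0,0,0,0.0318],
    [0.2667,-0.2333,0,0,0,0.0618],
    [0.32,-0.28,0,0,0,0.0618],
    [0.36,-0.3133,0,0,0,0.0618],
    [0.4,-0.3467,0,0,0,0.0618],
  ],
  aperture=0.0,
  grip_n=30,
)

```text
time_s: 0.9
eef_pos: [371.8, -147.4, 404.7]
ee_rot: [0.0, 0.993, 0.122, 0.0]
force: [0.6, -0.8, 0.5]
grip_width: 0.002
grip_force: 0.0
```

```bash
python3 go.py -85 10 100 0
```

```text
t 0.9 tip fix [[-247.9 -162.6  231.7]] psi 0.0 F [ 0.6 -0.8  0.5] q [-0.67  0.03  1.84  0.    1.27  0.65] w 0.0
shift [ 162.9 -172.6  131.7] rotvec [ 0. -0.  0.]
```

In the tool's units: -173 mm is -0.2307, 165 mm is 0.22.

Call:
nudge_tcp(
  steps=[
    [0.0467,-0.0467,0,0,0,0],
    [0.0933,-0.0933,0.0267,0,0,0],
    [0.14,-0.14,0.0667,0,0,0],
    [0.1867,-0.1867,0.1067,0,0,0],
    [0.2173,-0.2307,0.1467,0,0,0],
    [0.2173,-0.2307,0.176,0,0,0],
    [0.2173,-0.2307,0.22,0,0,0],
    [0.2173,-0.2307,0.22,0,0,0],
  ],
)

```text
time_s: 1.7
eef_pos: [486.7, 58.3, 236.2]
ee_rot: [-0.001, 0.993, 0.122, -0.004]
force: [-0.2, 0.2, 0.9]
grip_width: -0.0
grip_force: 0.0
```

```bash
python3 go.py -85 10 26 0
```

Run:
```python
from rig import ctrl, eyes, order, sensors
import cv2
cv2.imwrite("pics/w1.png",eyes.capture("wrist")[:,:,::-1])
```

```text
t 1.7 tip fix [[-88.2   9.8  63.2]] psi 0.001 F [-0.2  0.2  0.9] q [-0.12  0.45  1.8  -0.    0.9   1.21] w -0.0
shift [ 2.1 -0.6 37.2] rotvec [-0.003  0.008  0.001]
```

View pics/w1.png

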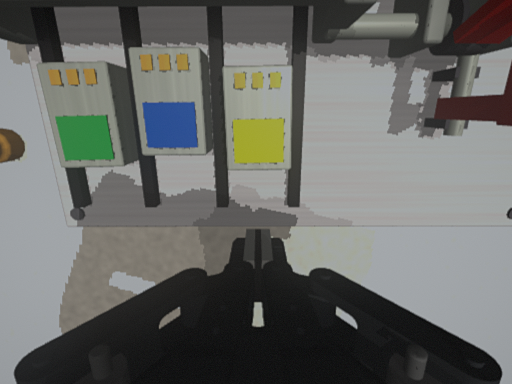

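The wrist view shows the shut fingertips at (258,235), in line with the yellow module's centre at (258,120). The bay is clear, so I descend and push.

In the tool's units: 52 mm is 0.0693, 44 mm is 0.0587.

Call:
nudge_tcp(
  steps=[
    [0,0,0.0267,0,0,0],
    [0,0,0.0493,0,0,0],
    [0.0133,0,0.0493,0,0,0],
    [0.0267,0,0.0493,0,0,0],
    [0.0373,0,0.0493,0,0,0],
    [0.048,0,0.0493,0,0,0],
    [0.0587,0,0.0493,0,0,0],
    [0.0693,0,0.0493,0,0,0],
  ],
)

```text
time_s: 2.55
eef_pos: [538.8, 70.5, 203.0]
ee_rot: [0.0, 0.993, 0.122, 0.0]
force: [-3.0, -0.4, 1.5]
grip_width: -0.001
grip_force: 1.3
```

```bash
python3 go.py -21 10 26 0
```

```text
t 2.55 tip fix [[-33.3   8.5  30. ]] psi 0.0 F [-3.  -0.4  1.5] q [-0.09  0.59  1.65 -0.    0.89  1.24] w -0.0
shift [12.3 -1.5  4. ] rotvec [ 0. -0.  0.]
```

In the tool's units: 11 mm is 0.0147, 10 mm is 0.0133.

Call:
nudge_tcp(
  steps=[
    [0.0053,-0.0013,0.0027,0,0,0],
    [0.0107,-0.0013,0.0027,0,0,0],
    [0.0133,-0.0013,0.0027,0,0,0],
    [0.0147,-0.0013,0.0027,0,0,0],
    [0.0147,-0.0013,0.0027,0,0,0],
  ],
)

```text
time_s: 3.05
eef_pos: [548.7, 73.9, 200.7]
ee_rot: [-0.0, 0.993, 0.122, 0.0]
force: [-0.4, 0.2, 0.0]
grip_width: 0.002
grip_force: 0.0
```

```bash
python3 go.py -21 10 26 0
```

Run:
```python
from rig import ctrl, eyes, order, sensors
import cv2
cv2.imwrite("pics/w2.png",eyes.capture("wrist")[:,:,::-1])
```

```text
t 3.05 tip fix [[-22.8   9.5  27.7]] psi 0.0 F [-0.4  0.2  0. ] q [-0.08  0.62  1.62  0.    0.9   1.25] w 0.0
shift [ 1.9 -0.5  1.7] rotvec [ 0. -0.  0.]
```

View pics/w2.png

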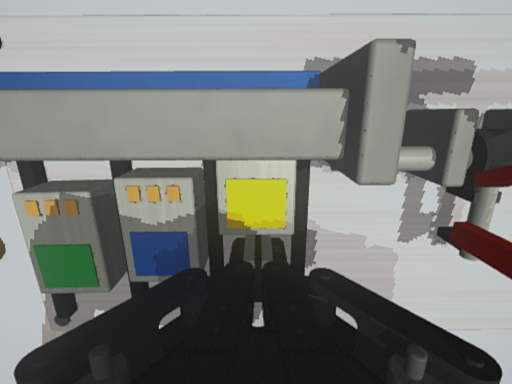

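The yellow module has gone under the bar and its front is at row 235, but there is no stop force yet. I'll push on gently.

In the tool's units: 3 mm is 0.004, 2 mm is 0.0027.

Call:
nudge_tcp(
  steps=[
    [0.0013,0,0,0,0,0],
    [0.0027,0,0,0,0,0],
    [0.004,0,0,0,0,0],
    [0.004,0,0,0,0,0],
  ],
)

```text
time_s: 3.5
eef_pos: [550.5, 74.3, 200.7]
ee_rot: [0.0, 0.993, 0.122, -0.003]
force: [-12.6, -4.4, 9.5]
grip_width: 0.002
grip_force: 6.7
```

```bash
python3 go.py -21 10 26 0
```

```text
t 3.5 tip fix [[-22.    9.5  27.7]] psi 0.001 F [-12.6  -4.4   9.5] q [-0.08  0.62  1.62 -0.    0.91  1.25] w 0.0
shift [ 0.  -0.6  1.7] rotvec [-0.     0.006  0.001]
```

Call:
nudge_tcp(
  steps=[
    [0.0013,0,0,0,0,0],
    [0.0027,0,0,0,0,0],
    [0.0027,0,0,0,0,0],
  ],
)

```text
time_s: 3.8
eef_pos: [551.5, 74.5, 200.7]
ee_rot: [0.0, 0.993, 0.122, -0.005]
force: [-22.0, -8.5, 17.3]
grip_width: 0.005
grip_force: 12.5
```

```bash
python3 go.py -21 10 26 0
```

```text
t 3.8 tip fix [[-21.9   9.5  27.7]] psi 0.001 F [-22.   -8.5  17.3] q [-0.08  0.62  1.61 -0.    0.92  1.25] w 0.01
shift [-1.  -0.6  1.7] rotvec [-0.001  0.011  0.001]
```

The force rise at x≈-22 shows yellow is home against the stop. I'll back out and shift to the blue bay.

In the tool's units: -54 mm is -0.072, -53 mm is -0.0707.

Call:
nudge_tcp(
  steps=[
    [-0.0267,0,0,0,0,0],
    [-0.0667,0,0,0,0,0],
    [-0.072,-0.0333,0,0,0,0],
    [-0.072,-0.0707,0,0,0,0],
    [-0.072,-0.0707,0,0,0,0],
    [-0.0467,-0.0707,0,0,0,0],
    [-0.036,-0.0707,0,0,0,0],
    [-0.0253,-0.0707,0,0,0,0],
  ],
)

```text
time_s: 4.6
eef_pos: [522.6, 121.7, 200.6]
ee_rot: [0.0, 0.993, 0.122, -0.0]
force: [-2.8, -2.2, 1.9]
grip_width: 0.0
grip_force: 1.4
```

```bash
python3 go.py -22 62 27 0
```

```text
t 4.6 tip fix [[-36.8  62.1  27.6]] psi -0.0 F [-2.8 -2.2  1.9] q [ 0.01  0.59  1.68 -0.    0.88  1.34] w 0.0
shift [14.7  0.1  0.6] rotvec [-0.     0.001 -0.   ]
```

In the tool's units: 19 mm is 0.0253, 18 mm is 0.024.

Call:
nudge_tcp(
  steps=[
    [0.0067,0,0,0,0,0],
    [0.0133,0,0,0,0,0],
    [0.0173,0,0,0,0,0],
    [0.0213,0,0,0,0,0],
    [0.024,0,0,0,0,0],
    [0.0253,0,0,0,0,0],
    [0.0253,0,0,0,0,0],
  ],
)

```text
time_s: 5.3
eef_pos: [538.6, 125.9, 200.5]
ee_rot: [0.001, 0.993, 0.122, -0.006]
force: [-23.0, -10.3, 18.8]
grip_width: -0.004
grip_force: 12.9
```

```bash
python3 go.py -22 62 27 0
```

```text
t 5.3 tip fix [[-22.1  62.4  27.5]] psi 0.001 F [-23.  -10.3  18.8] q [ 0.02  0.62  1.62 -0.    0.91  1.35] w -0.0
shift [-1.9  0.3  0.5] rotvec [-0.     0.012  0.001]
```

Blue is home too (25 N at x≈-22). Green is next.

In the tool's units: -58 mm is -0.0773, -51 mm is -0.068.

Call:
nudge_tcp(
  steps=[
    [-0.0267,0,0,0,0,0],
    [-0.0667,0,0,0,0,0],
    [-0.0773,-0.0333,0,0,0,0],
    [-0.0773,-0.068,0,0,0,0],
    [-0.0773,-0.068,0,0,0,0],
    [-0.0533,-0.068,0,0,0,0],
    [-0.04,-0.068,0,0,0,0],
    [-0.0293,-0.068,0,0,0,0],
  ],
)

```text
time_s: 6.1
eef_pos: [507.6, 170.5, 200.7]
ee_rot: [0.0, 0.993, 0.122, -0.0]
force: [-3.0, -1.1, 2.7]
grip_width: -0.003
grip_force: 1.7
```

```bash
python3 go.py -22 114 27 0
```

```text
t 6.1 tip fix [[-39.5 113.1  27.7]] psi 0.0 F [-3.  -1.1  2.7] q [ 0.11  0.59  1.68 -0.    0.88  1.43] w -0.0
shift [17.5 -0.9  0.7] rotvec [0.    0.001 0.   ]
```

In the tool's units: 21 mm is 0.028, 20 mm is 0.0267.

Call:
nudge_tcp(
  steps=[
    [0.0067,0,0,0,0,0],
    [0.0133,0,0,0,0,0],
    [0.0187,0,0,0,0,0],
    [0.0227,0,0,0,0,0],
    [0.0267,0,0,0,0,0],
    [0.028,0,0,0,0,0],
    [0.028,0,0,0,0,0],
  ],
)

```text
time_s: 6.8
eef_pos: [525.7, 175.4, 200.4]
ee_rot: [0.001, 0.993, 0.122, -0.005]
force: [-19.5, -8.5, 14.4]
grip_width: -0.003
grip_force: 10.4
```

```bash
python3 go.py -22 114 27 0
```

```text
t 6.8 tip fix [[-22.4 113.5  27.4]] psi 0.001 F [-19.5  -8.5  14.4] q [ 0.11  0.62  1.62 -0.    0.91  1.44] w -0.0
shift [-1.3 -0.5  0.5] rotvec [0.    0.009 0.001]
```

All three modules gave the same stop signature at x≈-22. I'll retreat, lift and move to the inner side of the catch.

In the tool's units: 178 mm is 0.2373, 150 mm is 0.2.

Call:
nudge_tcp(
  steps=[
    [-0.0333,0,0,0,0,0],
    [-0.0533,0,-0.04,0,0,0],
    [-0.0533,0.0267,-0.0933,0,0,0],
    [-0.0533,0.08,-0.12,0,0,0],
    [-0.04,0.14,-0.12,0,0,0],
    [-0.02,0.2,-0.12,0,0,0],
    [0,0.2373,-0.12,0,0,0],
    [0.0187,0.2373,-0.12,0,0,0],
  ],
)

```text
time_s: 7.6
eef_pos: [585.4, 3.0, 290.8]
ee_rot: [0.001, 0.993, 0.12, 0.001]
force: [0.0, 1.5, -0.2]
grip_width: -0.003
grip_force: 0.0
```

```bash
python3 go.py -6 -65 82 0
```

Run:
```python
from rig import ctrl, eyes, order, sensors
import cv2
cv2.imwrite("pics/w3.png",eyes.capture("wrist")[:,:,::-1])
```

```text
t 7.6 tip fix [[ -4.1 -68.4 117.8]] psi -0.004 F [ 0.   1.5 -0.2] q [-0.19  0.55  1.46 -0.    1.13  1.14] w -0.0
shift [-1.7 -3.2 35.8] rotvec [ 0.001 -0.002 -0.004]
```

View pics/w3.png

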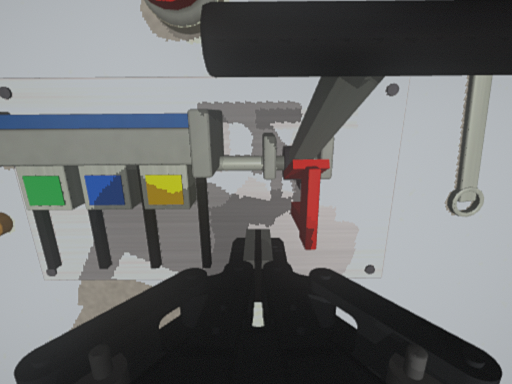

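The three modules stand in one row with their fronts at row ~208. The fingers are inside the catch, whose tab is at (312,205). I'll descend and sweep it over.

In the tool's units: 69 mm is 0.092, 62 mm is 0.0827.

Call:
nudge_tcp(
  steps=[
    [-0.0013,-0.004,0.0267,0,0,0],
    [-0.0013,-0.004,0.048,0,0,0],
    [-0.0013,0.0133,0.0493,0,0,0],
    [-0.0013,0.0333,0.0507,0,0,0],
    [-0.0013,0.056,0.052,0,0,0],
    [-0.0013,0.0693,0.056,0,0,0],
    [-0.0013,0.0827,0.0613,0,0,0],
    [-0.0013,0.092,0.0693,0,0,0],
  ],
)

```text
time_s: 8.45
eef_pos: [599.9, -61.9, 238.7]
ee_rot: [0.0, 0.993, 0.121, 0.0]
force: [0.1, 0.0, 0.8]
grip_width: -0.004
grip_force: 0.4
```

```bash
python3 go.py -6 -145 60 0
```

```text
t 8.45 tip fix [[  -5.8 -134.8   65.7]] psi -0.001 F [0.1 0.  0.8] q [-0.3   0.65  1.44 -0.    1.05  1.03] w -0.0
shift [-0.  10.3  5.7] rotvec [ 0.    -0.001 -0.001]
```

Call:
nudge_tcp(
  steps=[
    [0,0.0067,0.0053,0,0,0],
    [0,0.0133,0.0107,0,0,0],
    [0,0.0173,0.0147,0,0,0],
    [0,0.02,0.0173,0,0,0],
    [0,0.02,0.0173,0,0,0],
  ],
)

```text
time_s: 8.95
eef_pos: [603.1, -74.6, 224.6]
ee_rot: [-0.001, 0.993, 0.122, -0.001]
force: [-0.1, 5.9, -3.3]
grip_width: -0.001
grip_force: 2.6
```

```bash
python3 go.py -6 -152 52 0
```

```text
t 8.95 tip fix [[  -6.2 -147.4   51.6]] psi 0.0 F [-0.1  5.9 -3.3] q [-0.32  0.68  1.43  0.    1.04  1.01] w -0.0
shift [-0.1  4.2 -0.4] rotvec [-0.002  0.001  0.   ]
```

In the tool's units: -60 mm is -0.08, -40 mm is -0.0533.

Call:
nudge_tcp(
  steps=[
    [0,-0.004,-0.02,0,0,0],
    [0,-0.0067,-0.0533,0,0,0],
    [0,-0.0067,-0.08,0,0,0],
    [-0.0267,-0.0067,-0.08,0,0,0],
    [-0.0267,-0.0067,-0.08,0,0,0],
  ],
)

```text
time_s: 9.45
eef_pos: [581.8, -75.4, 287.4]
ee_rot: [0.001, 0.993, 0.122, 0.001]
force: [-1.2, 0.2, -0.6]
grip_width: -0.001
grip_force: 0.0
```

```bash
python3 go.py -8 -165 60 0
```

Run:
```python
from rig import ctrl, eyes, order, sensors
import cv2
cv2.imwrite("pics/w4.png",eyes.capture("wrist")[:,:,::-1])
```

```text
t 9.45 tip fix [[ -26.6 -143.7  114.4]] psi -0.0 F [-1.2  0.2 -0.6] q [-0.33  0.56  1.45 -0.    1.13  1.  ] w -0.0
shift [18.7 21.5 54.5] rotvec [ 0.001 -0.001 -0.   ]
```

View pics/w4.png

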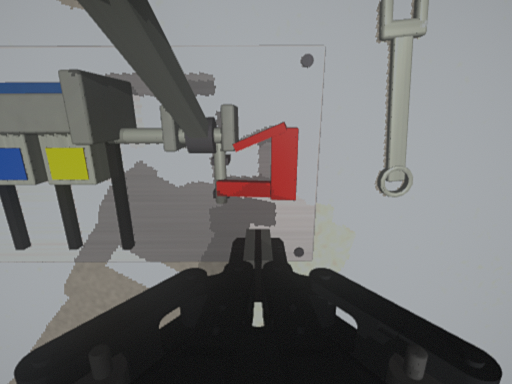

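The catch lies over to the outside, with its tab at (270–298, 128–200). I'll check its angle numerically.

Run:
```python
from geo import *
c=eyes.calibration("wrist"); f=json.load(open("fix.json"))
for th in (1.0,1.2,1.35,1.5):
    s,k=np.sin(th),np.cos(th)
    P=[[x,-112-o*s+16*k,32+o*k+16*s] for x in (-20,37) for o in (44,64)]
    print(th,proj(c,fix2w(f,P)).round(0).tolist())
print(proj(c,fix2w(f,[[-100,-200,12],[100,-200,12]])).round(0).tolist())
```

```bash
python3 go.py 70 -74 250 1.571
```

```text
1.0 [[254.0, 207.0], [278.0, 212.0], [253.0, 127.0], [279.0, 128.0]]
1.2 [[263.0, 204.0], [288.0, 207.0], [263.0, 127.0], [291.0, 127.0]]
1.35 [[268.0, 202.0], [294.0, 204.0], [269.0, 126.0], [297.0, 127.0]]
1.5 [[272.0, 199.0], [297.0, 200.0], [273.0, 126.0], [300.0, 126.0]]
[[313.0, 262.0], [328.0, 43.0]]
t 9.5 tip fix [[ -26.  -143.8  114. ]] psi -0.0 F [ 0.8 -0.1 -0.4] q [-0.33  0.56  1.45 -0.    1.13  1.  ] w 0.0
shift [  96.3  -69.4 -136. ] rotvec [ 0.002 -0.    -1.571]
```

The tab corners match an angle of about 1.5 rad, so the catch is fully over. I'll lift, turn a quarter and open over the handle.

In the tool's units: -140 mm is -0.1867, -130 mm is -0.1733, -1.05 rad is -0.6685.

Call:
nudge_tcp(
  steps=[
    [0,0,-0.06,0,0,0],
    [0,0,-0.12,0,0,-0.0955],
    [0,0,-0.1733,0,0,-0.191],
    [0,-0.0133,-0.1867,0,0,-0.2865],
    [0.0267,-0.0333,-0.1867,0,0,-0.382],
    [0.06,-0.0533,-0.1867,0,0,-0.4775],
    [0.0933,-0.08,-0.1867,0,0,-0.573],
    [0.1267,-0.0933,-0.1867,0,0,-0.6685],
  ],
  aperture=0.7,
)

```text
time_s: 10.3
eef_pos: [658.8, 17.5, 426.2]
ee_rot: [0.0, 0.796, 0.606, 0.0]
force: [0.1, 0.0, 0.6]
grip_width: 0.703
grip_force: 0.0
```

```bash
python3 go.py 88.5 -74 215 1.571
```

```text
t 10.3 tip fix [[ 70.4 -71.8 253.2]] psi 1.057 F [0.1 0.  0.6] q [-0.15  0.61  0.99  0.    1.54  0.12] w 0.7
shift [ 7.  16.9 38.2] rotvec [ 0.001 -0.    -0.514]
```

In the tool's units: 25 mm is 0.0333, 17 mm is 0.0227, -0.514 rad is -0.3272.

Call:
nudge_tcp(
  steps=[
    [0.004,0.0067,0,0,0,-0.0955],
    [0.0093,0.0227,0,0,0,-0.191],
    [0.0093,0.0227,0.0133,0,0,-0.2865],
    [0.0093,0.0227,0.0333,0,0,-0.3272],
    [0.0093,0.0227,0.0333,0,0,-0.3272],
    [0.0093,0.0227,0.0333,0,0,-0.3272],
  ],
)

```text
time_s: 10.9
eef_pos: [676.4, 17.8, 401.1]
ee_rot: [0.0, 0.619, 0.785, 0.0]
force: [-0.1, -0.4, 1.0]
grip_width: 0.7
grip_force: 0.0
```

```bash
python3 go.py 88.5 -74 160 1.571
```

Run:
```python
from geo import *
import cv2
c=eyes.calibration("wrist"); f=json.load(open("fix.json"))
cv2.imwrite("pics/w5.png",eyes.capture("wrist")[:,:,::-1])
print(proj(c,fix2w(f,[[88.4,-55,178],[88.4,-145,178],[88.4,-74,178]])).round(0).tolist())
```

```text
t 10.9 tip fix [[ 87.6 -75.8 228.1]] psi 1.562 F [-0.1 -0.4  1. ] q [-0.15  0.67  0.96 -0.    1.51 -0.38] w 0.7
shift [ 1.8  0.9 68.1] rotvec [ 0.     0.    -0.009]
[[259.0, 187.0], [260.0, 291.0], [260.0, 211.0]]
```

View pics/w5.png

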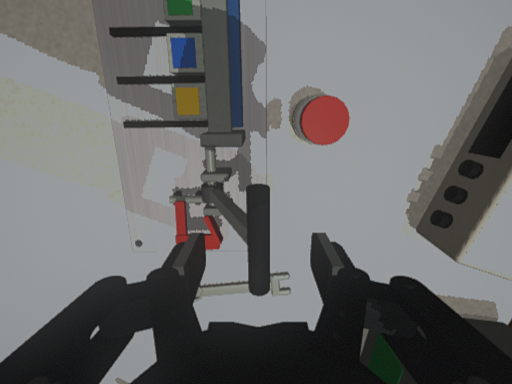

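The handle is at column 259, rows 187–292, exactly as predicted and centred between the open fingers. I'll descend and grip.

In the tool's units: 66 mm is 0.088, 50 mm is 0.0667.

Call:
nudge_tcp(
  steps=[
    [0.0027,0.0013,0.0333,0,0,0],
    [0.0027,0.0013,0.0667,0,0,0],
    [0.0027,0.0013,0.088,0,0,0],
    [0.0027,0.0013,0.088,0,0,0],
    [0.0027,0.0013,0.088,0,0,0],
  ],
)

```text
time_s: 11.45
eef_pos: [676.9, 19.8, 336.1]
ee_rot: [0.001, 0.619, 0.786, 0.0]
force: [-0.2, -0.5, 0.4]
grip_width: 0.699
grip_force: 0.0
```

Call:
nudge_tcp(
  steps=[
    [0,0,0,0,0,0],
    [0,0,0,0,0,0],
    [0,0,0,0,0,0],
    [0,0,0,0,0,0],
    [0,0,0,0,0,0],
  ],
  aperture=0.0,
  grip_n=60,
)

```text
time_s: 11.95
eef_pos: [676.5, 19.8, 335.7]
ee_rot: [0.0, 0.618, 0.786, -0.0]
force: [-4.0, -1.2, 5.9]
grip_width: 0.185
grip_force: 58.6
```

```bash
python3 go.py -28.4 -74 160 1.571
```

```text
t 11.95 tip fix [[ 88.1 -74.  162.7]] psi 1.564 F [-4.  -1.2  5.9] q [-0.14  0.71  1.06 -0.    1.37 -0.38] w 0.18
shift [  -0.8 -116.5    2.7] rotvec [ 0.     0.    -0.007]
```

In the tool's units: -58 mm is -0.0773, -51 mm is -0.068.

Call:
nudge_tcp(
  steps=[
    [0,-0.0093,-0.004,0,0,0],
    [0,-0.0187,-0.0067,0,0,0],
    [0,-0.028,-0.0093,0,0,0],
    [0,-0.0387,-0.012,0,0,0],
    [0,-0.048,-0.0133,0,0,0],
    [0,-0.0573,-0.0147,0,0,0],
    [0,-0.068,-0.016,0,0,0],
    [0,-0.0773,-0.016,0,0,0],
  ],
)

```text
time_s: 12.75
eef_pos: [621.1, 6.3, 350.5]
ee_rot: [0.005, 0.619, 0.786, 0.004]
force: [8.0, 2.8, 15.7]
grip_width: 0.184
grip_force: 58.6
```

```bash
python3 go.py -28.4 -74 162 1.564
```

```text
t 12.75 tip fix [[ 33.2 -74.2 177.5]] psi 1.564 F [ 8.   2.8 15.7] q [-0.18  0.56  1.27  0.    1.3  -0.42] w 0.18
shift [ -0.7 -59.6  14.7] rotvec [0.012 0.003 0.   ]
```

In the tool's units: -54 mm is -0.072, -50 mm is -0.0667.

Call:
nudge_tcp(
  steps=[
    [0,-0.0107,0,0,0,0],
    [0,-0.02,0.0013,0,0,0],
    [0,-0.0307,0.0027,0,0,0],
    [0,-0.04,0.004,0,0,0],
    [0,-0.0493,0.0067,0,0,0],
    [0,-0.0587,0.0093,0,0,0],
    [0,-0.0667,0.012,0,0,0],
    [0,-0.072,0.0133,0,0,0],
  ],
)

```text
time_s: 13.55
eef_pos: [568.6, -6.7, 339.8]
ee_rot: [0.005, 0.619, 0.786, 0.003]
force: [10.8, 1.7, 8.0]
grip_width: 0.184
grip_force: 63.6
```

```bash
python3 go.py -28.4 -74 162 1.564
```

```text
t 13.55 tip fix [[-21.1 -74.4 166.8]] psi 1.564 F [10.8  1.7  8. ] q [-0.22  0.46  1.46  0.    1.21 -0.46] w 0.18
shift [-0.4 -5.4  4.7] rotvec [ 0.011  0.004 -0.   ]
```

In the tool's units: -6 mm is -0.008, -5 mm is -0.0067.

Call:
nudge_tcp(
  steps=[
    [0,-0.004,0.0013,0,0,0],
    [0,-0.0067,0.0027,0,0,0],
    [0,-0.008,0.0027,0,0,0],
    [0,-0.008,0.0027,0,0,0],
    [0,-0.008,0.0027,0,0,0],
    [0,-0.008,0.0027,0,0,0],
  ],
)

```text
time_s: 14.15
eef_pos: [563.0, -8.1, 337.9]
ee_rot: [0.005, 0.619, 0.786, 0.003]
force: [6.0, -0.6, 13.1]
grip_width: 0.183
grip_force: 63.3
```

```bash
python3 go.py -28.4 -74 162 1.564
```

Run:
```python
from rig import ctrl, eyes, order, sensors
import cv2
a=cv2.imread; t=eyes.capture("top")[145:265,155:315,::-1]; s=eyes.capture("scene")[145:265,200:360,::-1]
cv2.imwrite("pics/end.png",cv2.vconcat([cv2.resize(i,(400,300),interpolation=cv2.INTER_CUBIC) for i in (t,s)]))
cv2.imwrite("pics/w6.png",eyes.capture("wrist")[:,:,::-1])
```

```text
t 14.15 tip fix [[-27.1 -74.3 164.9]] psi 1.564 F [ 6.  -0.6 13.1] q [-0.22  0.45  1.48  0.    1.2  -0.46] w 0.18
shift [-0.4  0.4  2.9] rotvec [ 0.01   0.004 -0.   ]
```

View pics/w6.png

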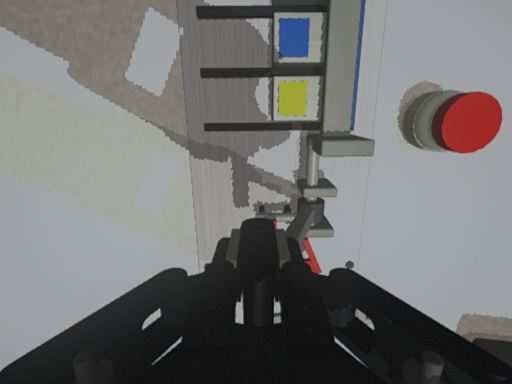

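View pics/end.png

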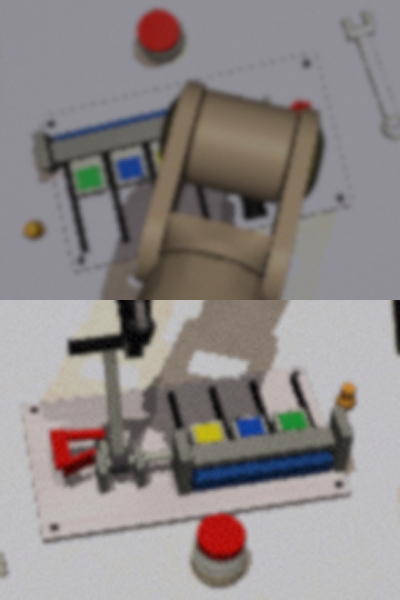

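The wrist and scene views show the lever leaning towards the robot in the gripper, the catch flat to the outside, and the jar, adapter and wrench in place. The blue and yellow fronts line up in the wrist view, and green sits in the same row in the top crop. The handle has moved 115 mm, which is about 0.79 rad. I'll let it settle, then hand in.

In the tool's units: -1 mm is -0.0013.

Call:
nudge_tcp(
  steps=[
    [0,-0.0013,0,0,0,0],
    [0,-0.0013,0,0,0,0],
    [0,-0.0013,0,0,0,0],
    [0,-0.0013,0,0,0,0],
  ],
)

```text
time_s: 14.7
eef_pos: [562.1, -8.3, 337.7]
ee_rot: [0.005, 0.619, 0.786, 0.003]
force: [8.0, 0.5, 10.6]
grip_width: 0.186
grip_force: 63.0
```

```bash
python3 go.py -28.4 -74 162 1.564; python3 -c "
from rig import ctrl, eyes, order, sensors
print(sensors.sense()['dq']); print(order.finish_job())"
```

```text
t 14.7 tip fix [[-27.9 -74.3 164.7]] psi 1.564 F [ 8.   0.5 10.6] q [-0.22  0.45  1.48  0.    1.2  -0.46] w 0.19
shift [-0.4  1.3  2.7] rotvec [ 0.01   0.004 -0.   ]
[ 0.00041527  0.00033742 -0.00046286  0.00012012  0.00010285  0.00046541]
the job is handed in; nothing more can be done
None
```

I handed the job in at 14.7 s with all three modules pushed home, the catch flipped over to about 1.5 rad, and the lever held in the gripper at about 0.79 of its 0.8 rad travel; the hand-in returned no verdict.

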